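# Shim a milling blank under a folding clamp plate and hold it clamped

## Robot

A 6-joint arm with a two-finger parallel gripper is mounted at the origin on a cart in front of the work surface, level with it; the furniture and walls round the work are solid. World frame = base frame: x ahead of the robot, y to its left, z up, the work surface at z = 0. Lengths are in m, angles in degrees, forces in N, time in s.
With the tool pointing down it reaches from about 0.4 to 0.825 m from the base axis. Payload 7 kg.
Tool frame: the origin (TCP) lies at the very end of the fingers, on their centre line; the grasp point (between the pads) lies 19 mm behind it (r.grip_depth is the distance from the TCP to the grasp point, in m); z points along the fingers, y is the line along which they close (so a half turn about z gives the same grasp; the last joint's range is limited). The gripper opens to 88 mm and grips with 3 to 60 N. Pads are 19 mm wide; open, the fingers measure 130 mm over their backs; the gripper's body (78 mm by 193 mm) begins 47 mm behind the grasp point.
Start: joints at [-50.529, 20.546, 0.682, 0, -70.136, -16.507], TCP at [0.263, -0.621, 0.227] pointing down, gripper open.
Joint ranges: [-176.03, 176.03], [-82.01, 121.73], [-58.28, 71.71], [-173.87, 95.51], [-174.79, -0.11], [-173.66, 173.66]. Speed limits (degrees/s): [136.94, 136.94, 172.46, 180, 180, 180].

## Interface

Orientations are given as [roll, pitch, yaw] about the fixed x, y, z axes, in that order (R = Rz(yaw) Ry(pitch) Rx(roll)).
In Python, from plant import r gives the robot as it stands.
- The arm moves only by the tool play_rows, never from a script. Its argument "rows" is a list that holds one entry, the list of rows, each a list of 5 numbers: the closure, from 0 (fully open) to 1 (shut), then the shift along the tool's x, y, z each as a share of 0.5 m, from -1 to 1, then the turn about the tool's z as a share of 1.5 rad, from -1 to 1. A call has exactly 8 rows; each row is the pose to reach, as a shift and turn from the pose commanded when the call began, along the tool's axes at that moment; what a row does not reach only later rows make up. A row lasts 1/12 s, in which the tool goes at most 41.7 mm and 7.16 degrees, less where a joint would pass 70% of its speed; a pose out of reach is approached as far as the arm can. A call with a number of a shift or a turn outside -1 to 1 is refused whole. A call with a gripper value outside its range is refused whole. The fingers move at their own pace and stop on an object; "squeeze" is the grip in N (left out, the last holds). Time passes only in rows, so rows that repeat a pose let the fingers close, or fill a call up. It gives the time, the measured TCP pose, the force, the opening and the grip force at its end, in the units of the state.
- r.get_state(): the state, without advancing time (a new reading comes with each control period).
- r.capture(name): name is "side" or "top" or "wrist"; returns the picture (420x560x3 uint8, red, green, blue); there is no depth.
- r.camera_info(name): a dict with "fovy" (degrees; the focal length in pixels is half the picture's height over the tangent of half this angle, whatever the lens; pixels are square), "cx", "cy" (the principal point, pixels), "pose" (4x4, takes a point from camera to world coordinates). Camera axes: x right, y down, z forward; pixel columns grow to the right and rows downward; lengths in m; the calibration is good to about 2 mm. A picture is of the moment at which its call begins: read the wrist's pose just before it. camera_info takes no time and is no camera call; for the wrist camera it gives the pose at the moment of the call.
- r.close_job(): hands the job in; it is judged then, once.
The state is a dict: "time_s": time; "joints": joint angles; "qd": joint speeds; "joint_torque": joint torques, N m; "tcp_pos": TCP position; "eef_rot": TCP orientation; "contact_force": force on the tool from outside, world axes, zero at the start; "moment": the same for the moment, N m; "gripper_width": finger opening in m; "gripper_force": force on a finger pad.
Only numpy, scipy, OpenCV 4.12 (cv2) and the standard library are available. Lean on these libraries where they do the work, as an engineer would, in place of code of your own. Each camera call takes 0.05 s, during which the arm holds its last target. There are 200 camera calls.

## Task

The ceramic blank lying in the clamp is too thin for the hinged clamp plate to grip. Stack steel shims one on another on the middle of the blank, just as many as fill the gap, so that the clamp plate folded down comes to rest level and bears on the stack; then keep pressing the plate down on the stack with the gripper and finish while still holding it there. Leave both blanks and the other things on the desk where they are.

Things in the scene. Friction and masses are not known exactly. Their poses are not given: they have to be found in the camera images.
- press: blank clamp, bolted down: aluminium base plate 185 x 124 x 6 mm with four 10 mm high locating pins round the blank and two dark hinge posts (55 mm high over the desk) at its far end. Origin on the desk under the middle of the blank's place; x points to the hinge posts, y to the left, z up. The far edge of the base is at x = +110 mm, the near edge at -75 mm.
- seat (a point): point on top of the base plate (6 mm above the desk) under the middle of the blank's place; the press's axes. The underside of the level clamp plate is 32 mm above this point.
- hinge_axis (a point): middle of the hinge axis of the clamp plate, 85 mm along the press's x from the seat and 42 mm above the desk; the axis runs along the press's y, at mid thickness of the plate
- cover (a joint): angle of the hinged clamp plate (rad): 0 = level, lying toward the robot over the blank; 1.57 = upright, its outer (upper) face away from the robot. Range -0.045 to 1.85; with too few shims it goes down to its stop at -0.045, one too many leaves it at about 0.1 or more. The stiff hinge (0.22 N m friction) stays where it is left.
- cover_pad (a point): middle of the black rubber pad (34 x 50 mm, 2 mm thick) on the outer face of the clamp plate, 113 mm from the hinge axis, where it is pressed; z points out of the outer face. The plate is 70 mm wide, 8 mm thick, 0.18 kg; its free end is 135 mm from the axis. Two ribs, 5 mm high, stand on its outer face 22 mm either side of the middle, 25 to 85 mm from the axis.
- thick_blank: off-white ceramic disc, 98 mm diameter, 20 mm thick, 0.3 kg; origin at the centre of its underside. One of the two blanks lies in the clamp, the other is the spare on the black rubber pad; which is which varies.
- thin_blank: off-white ceramic disc, 98 mm diameter, 14 mm thick, 0.24 kg; origin at the centre of its underside. In the clamp or on the rubber pad.
- shim_1: one of four equal flat steel shims, 60 (x) x 30 (y) x 6 mm thick, 0.08 kg, lying flat loose on the desk; origin at the centre of its underside. Not all are needed.
- shim_2: one of four equal flat steel shims, 60 (x) x 30 (y) x 6 mm thick, 0.08 kg, lying flat loose on the desk; origin at the centre of its underside. Not all are needed.
- shim_3: one of four equal flat steel shims, 60 (x) x 30 (y) x 6 mm thick, 0.08 kg, lying flat loose on the desk; origin at the centre of its underside. Not all are needed.
- shim_4: one of four equal flat steel shims, 60 (x) x 30 (y) x 6 mm thick, 0.08 kg, lying flat loose on the desk; origin at the centre of its underside. Not all are needed.
- model_white_lower: bystander: white dental model 42 x 64 x 31 mm; origin at the centre of its underside
- model_pink_stone: bystander: pink dental model 55 x 71 x 36 mm; origin at the centre of its underside
- wax_puck: bystander: round wax puck 37 mm across, 24 mm high, with two teeth; origin at the centre of its underside
- articulator_plate: bystander: black fixture plate 60 x 92 x 26 mm; origin at the centre of its underside
Not all that is in view belongs to the job. Leave any green look-alike of the shim_2 alone. What is shaped like the thick_blank but blue is not meant.

How it is judged (in metres and radians):
On the way, in this order (a step that is already met when the one before it is completed fails the run):
1. a shim lies flat on the middle of the blank, under the open clamp plate (((horizontal distance between shim_1 and seat below 0.018 m and angle between shim_1's own z axis and vertical below 0.08 rad and height (world z) of shim_1 below 0.05 m and linear speed of shim_1 below 0.02 m/s) or (horizontal distance between shim_2 and seat below 0.018 m and angle between shim_2's own z axis and vertical below 0.08 rad and height (world z) of shim_2 below 0.05 m and linear speed of shim_2 below 0.02 m/s) or (horizontal distance between shim_3 and seat below 0.018 m and angle between shim_3's own z axis and vertical below 0.08 rad and height (world z) of shim_3 below 0.05 m and linear speed of shim_3 below 0.02 m/s) or (horizontal distance between shim_4 and seat below 0.018 m and angle between shim_4's own z axis and vertical below 0.08 rad and height (world z) of shim_4 below 0.05 m and linear speed of shim_4 below 0.02 m/s)) and value of joint cover above 0.5 rad), for 0.2 s.
2. the clamp plate is folded down to level on the stack (value of joint cover between -0.03 and 0.03 rad), for 0.2 s.
At the end, for the whole second after the job is handed in: Plate level within 0.03 rad, pressed by the gripper (over 2 N) and bearing on the top shim (over 3 N); each shim used lies within 18 mm of the middle of the blank's place, the top one flat within 0.08 rad, unused shims over 100 mm away; the blank is within 8 mm of its place (all of step 2 and contact force between the fingers and press above 2 N and ((contact force between press and shim_1 above 3 N and horizontal distance between shim_1 and seat below 0.018 m and angle between shim_1's own z axis and vertical below 0.08 rad) or (contact force between press and shim_2 above 3 N and horizontal distance between shim_2 and seat below 0.018 m and angle between shim_2's own z axis and vertical below 0.08 rad) or (contact force between press and shim_3 above 3 N and horizontal distance between shim_3 and seat below 0.018 m and angle between shim_3's own z axis and vertical below 0.08 rad) or (contact force between press and shim_4 above 3 N and horizontal distance between shim_4 and seat below 0.018 m and angle between shim_4's own z axis and vertical below 0.08 rad)) and (horizontal distance between shim_1 and seat below 0.018 m or horizontal distance between shim_1 and seat above 0.1 m) and (horizontal distance between shim_2 and seat below 0.018 m or horizontal distance between shim_2 and seat above 0.1 m) and (horizontal distance between shim_3 and seat below 0.018 m or horizontal distance between shim_3 and seat above 0.1 m) and (horizontal distance between shim_4 and seat below 0.018 m or horizontal distance between shim_4 and seat above 0.1 m) and horizontal distance between any of thick_blank, thin_blank and seat below 0.008 m); the arm keeps its last pose, push and grip.
It fails at once if a blank is moved (more than 15 mm) (distance of any of thick_blank, thin_blank from where it was at the start of the episode above 0.015 m).
It fails at once if a bystander is moved (more than 30 mm) (distance of any of model_white_lower, model_pink_stone, wax_puck, articulator_plate from where it was at the start of the episode above 0.03 m).
It also fails if it takes over 72 s, if anything falls off the work surface, if the arm or the gripper's body presses on something with over 40 N, if the wrist force passes 120 N, or if a joint passes its speed limit or range.

## Working session

There is one attempt and no reset: what is moved stays moved. The work goes in short steps, Python scripts to look and compute and a tool call to move; the robot and the scene stay as the last step left them, time stands still between calls to the robot, and variables do not carry over. Pictures are saved under pics/ and viewed, at most 10 in all, crops included, and the job is handed in when it is done.

Besides the shell and the picture viewer there is one more tool, called after ">>>" in YAML: its name, and indented under it one key for each argument. play_rows: Moves the arm, as the interface text tells. Its arguments: {"type":"object","properties":{"rows":{"type":"array","items":{"type":"array","items":{"type":"array","items":{"type":"number"}}}},"squeeze":{"type":"number"}},"required":["rows"]}

```bash
mkdir -p pics; ls; python3 - <<'E'
from plant import r
import cv2,numpy as np
s=r.get_state();print(s)
for n in("top","side"):
    im=r.capture(n);cv2.imwrite(f"pics/{n}0.png",im[:,:,::-1]);i=r.camera_info(n);print(n,i['fovy'],i['cx'],i['cy'],np.round(i['pose'],4).tolist())
E
```

```text
pics
{'time_s': 0.0, 'joints': array([-5.05300104e+01,  2.05913622e+01,  6.33715800e-01, -2.01960173e-02,
       -7.01374101e+01, -1.65056257e+01]), 'qd': array([-0.06801178, -0.0026192 ,  0.07086588, -0.04021236,  0.00363714,
       -0.05581948]), 'joint_torque': array([-3.28103924e-04, -5.82713020e+01,  2.93043941e+01,  6.99712202e+00,
        6.59991187e-03, -1.79769040e-04]), 'tcp_pos': array([ 0.26312015, -0.62106094,  0.22562285]), 'eef_rot': array([ 1.79903466e+02, -8.80586848e-03, -1.57042506e+02]), 'contact_force': array([-0.5924812 , -0.63791259, -0.21838119]), 'moment': array([ 0.0215604 , -0.03223141,  0.00075413]), 'gripper_force': 0.0, 'gripper_width': 0.0875804146977137}
top 54.51580431585278 274.5031194741545 207.6628932669792 [[0.0208, -0.9983, 0.0544, 0.4787], [-0.9993, -0.0191, 0.0314, -0.017], [-0.0303, -0.055, -0.998, 1.0505], [0.0, 0.0, 0.0, 1.0]]
side 43.08189376764455 273.1452674842641 198.61368230617876 [[0.9932, -0.0766, 0.0877, 0.4041], [-0.1158, -0.7286, 0.6751, -0.9764], [0.0122, -0.6806, -0.7325, 1.1109], [0.0, 0.0, 0.0, 1.0]]
```

View pics/top0.png

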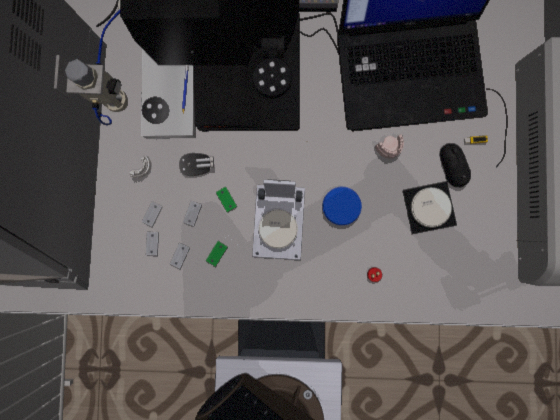

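View pics/side0.png

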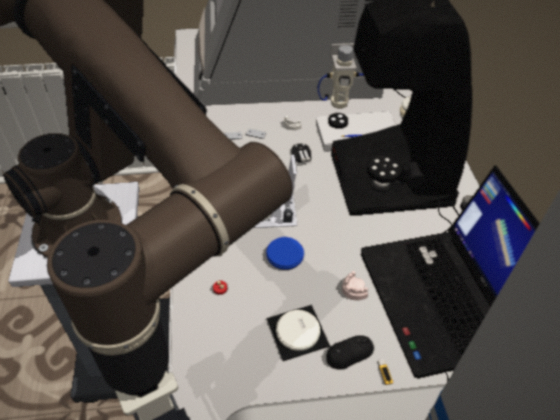

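```bash
cat >h.py <<'E'
import numpy as np,cv2
from plant import r
def ray(cam,uv,z):
    "pixels -> world points on the plane of height z"
    i=cam if isinstance(cam,dict) else r.camera_info(cam)
    f=210/np.tan(np.radians(i['fovy']/2));P=np.array(i['pose']);uv=np.atleast_2d(uv).astype(float)
    d=np.c_[(uv[:,0]-i['cx'])/f,(uv[:,1]-i['cy'])/f,np.ones(len(uv))]@P[:3,:3].T
    return P[:3,3]+d*((z-P[2,3])/d[:,2])[:,None]
E
python3 - <<'E'
from h import *
im=cv2.imread('pics/top0.png')
c=im[145:275,110:320]
cv2.imwrite('pics/top0c.png',cv2.resize(c,None,fx=3.8,fy=3.8,interpolation=cv2.INTER_CUBIC))
for n,p in dict(s1=(152.5,213.5),s2=(192.5,213.5),s3=(152,243.5),s4=(180,256),blank=(277,231),spare=(431,208)).items(): print(n,ray('top',p,0.006)[0].round(3))
E
```

```text
s1 [0.514 0.332 0.006]
s2 [0.516 0.227 0.006]
s3 [0.437 0.33  0.006]
s4 [0.407 0.256 0.006]
blank [0.476 0.008 0.006]
spare [ 0.542 -0.381  0.006]
```

View pics/top0c.png

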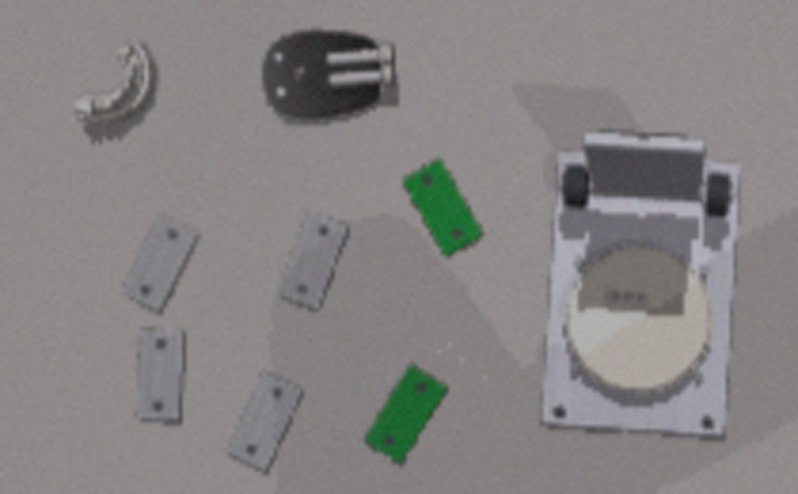

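```bash
python3 - <<'E'
from h import *
C=lambda p:np.array(p,float)/3.8+[110-.37,145-.37]
base=C([(558,152),(740,163),(722,437),(543,425)])
W=ray('top',base,.006)[:,:2];print(W.round(4).tolist(),[np.linalg.norm(W[i]-W[i-1]).round(3) for i in range(4)])
fx=(W[0]+W[1]-W[2]-W[3]);yaw=np.arctan2(fx[1],fx[0]);m=W.mean(0);ex=np.array([np.cos(yaw),np.sin(yaw)])
print('seat',(m-ex*.0175).round(4),'yaw',np.degrees(yaw))
for z in(.02,.026):
  print('blanktop',ray('top',C((639,321)),z)[0].round(4))
S=dict(s1=[(160,213),(200,235),(160,312),(123,293)],s2=[(315,211),(349,224),(317,310),(281,297)],s3=[(140,326),(185,328),(181,423),(137,420)],s4=[(265,371),(303,390),(268,472),(228,453)])
for k,p in S.items():
  w=ray('top',C(p),.006)[:,:2].astype(np.float32);d=(w[0]+w[1]-w[2]-w[3])
  print(k,w.mean(0).round(4),[np.linalg.norm(w[i]-w[i-1]).round(3) for i in range(4)],'yaw',np.degrees(np.arctan2(d[1],d[0])).round(1))
i=r.camera_info('wrist');print(i['fovy'],np.round(i['pose'],4).tolist())
# wrist cam pose in the tool frame
from scipy.spatial.transform import Rotation as R
s=r.get_state();T=np.eye(4);T[:3,:3]=R.from_euler('xyz',s['eef_rot'],degrees=True).as_matrix();T[:3,3]=s['tcp_pos'];print((np.linalg.inv(T)@i['pose']).round(3))
E
```

```text
[[0.5942, 0.0637], [0.5889, -0.0597], [0.4044, -0.0508], [0.4097, 0.0695]] [np.float64(0.185), np.float64(0.124), np.float64(0.185), np.float64(0.12)]
seat [0.4818 0.0064] yaw -2.287330145256171
blanktop [0.4808 0.0061 0.02  ]
blanktop [0.4808 0.0059 0.026 ]
s1 [0.5134 0.333 ] [np.float32(0.06), np.float32(0.032), np.float32(0.059), np.float32(0.029)] yaw -24.4
s2 [0.5174 0.227 ] [np.float32(0.063), np.float32(0.025), np.float32(0.062), np.float32(0.026)] yaw -19.4
s3 [0.4381 0.3302] [np.float32(0.064), np.float32(0.031), np.float32(0.064), np.float32(0.03)] yaw 0.0
s4 [0.4078 0.2572] [np.float32(0.06), np.float32(0.029), np.float32(0.06), np.float32(0.03)] yaw -22.1
67.74456577778597 [[-0.3901, 0.8774, 0.2793, 0.1866], [0.9208, 0.3712, 0.12, -0.6531], [0.0016, 0.304, -0.9527, 0.3854], [0.0, 0.0, 0.0, 1.0]]
[[ 0.    -0.953 -0.304  0.083]
 [ 1.     0.     0.     0.001]
 [-0.    -0.304  0.953 -0.16 ]
 [ 0.     0.     0.     1.   ]]
```

```bash
cat >>h.py <<'E'
from scipy.spatial.transform import Rotation as R
def go(x,y,z,yaw,s=None):
    "shares to reach a world pose with the tool down, printed with the state"
    s=s or r.get_state();M=R.from_euler('xyz',s['eef_rot'],degrees=True).as_matrix()
    d=M.T@(np.array([x,y,z])-s['tcp_pos']);t=-((yaw-s['eef_rot'][2]+180)%360-180)
    print('t',round(s['time_s'],2),'tcp',s['tcp_pos'].round(4),'rot',s['eef_rot'].round(2),'F',s['contact_force'].round(1),'w',round(s['gripper_width'],4))
    print('shares',(d/.5).round(4),'turn',round(np.radians(t)/1.5,4))
E
python3 - <<'E'
from h import *
go(.48,-.35,.32,180); go(.48,-.05,.3,160)
E
```

```text
t 0.1 tcp [ 0.2632 -0.6211  0.2257] rot [ 1.7992e+02 -1.0000e-02 -1.5704e+02] F [-0.1  0.3 -1. ] w 0.0873
shares [-0.6108  0.3304 -0.1881] turn 0.2671
t 0.1 tcp [ 0.2632 -0.6211  0.2257] rot [ 1.7992e+02 -1.0000e-02 -1.5704e+02] F [-0.1  0.3 -1. ] w 0.0873
shares [-0.8448  0.8828 -0.1473] turn 0.4998
```

>>> play_rows:
  rows:
    - [[0.43,-0.61,0.33,-0.19,0.27],[0.43,-0.61,0.33,-0.19,0.27],[0.43,-0.61,0.33,-0.19,0.27],[0.43,-0.61,0.33,-0.19,0.27],[0.43,-0.61,0.33,-0.19,0.27],[0.43,-0.61,0.33,-0.19,0.27],[0.43,-0.845,0.88,-0.15,0.5],[0.43,-0.845,0.88,-0.15,0.5]]

```text
time_s: 0.77
tcp_pos: [0.4264, -0.3588, 0.2935]
eef_rot: [180.0, -0.0, 166.3]
contact_force: [0.9, 1.5, -0.0]
gripper_width: 0.0503
gripper_force: 0.0
```

```bash
python3 - <<'E'
from h import *
go(.45,.05,.3,158); go(.408,.257,.11,158)
E
```

```text
t 0.77 tcp [ 0.4264 -0.3588  0.2935] rot [179.99  -0.   166.33] F [ 0.9  1.5 -0. ] w 0.0503
shares [ 0.1473  0.8056 -0.0129] turn 0.0969
t 0.77 tcp [ 0.4264 -0.3588  0.2935] rot [179.99  -0.   166.33] F [ 0.9  1.5 -0. ] w 0.0503
shares [0.3268 1.188  0.3672] turn 0.0969
```

>>> play_rows:
  rows:
    - [[0.43,0.15,0.8,-0.01,0.08],[0.43,0.15,0.8,-0.01,0.08],[0.43,0.15,0.8,-0.01,0.08],[0.43,0.15,0.8,-0.01,0.08],[0.43,0.15,0.8,-0.01,0.08],[0.43,0.15,0.8,-0.01,0.08],[0.43,0.15,0.8,-0.01,0.08],[0.43,0.15,0.8,-0.01,0.08]]

```text
time_s: 1.43
tcp_pos: [0.4407, -0.029, 0.2978]
eef_rot: [180.0, 0.0, 159.7]
contact_force: [0.8, 0.9, 0.6]
gripper_width: 0.0496
gripper_force: 0.0
```

```bash
python3 - <<'E'
from h import *
go(.408,.257,.11,158)
E
```

```text
t 1.43 tcp [ 0.4407 -0.029   0.2978] rot [1.7997e+02 2.0000e-02 1.5971e+02] F [0.8 0.9 0.6] w 0.0496
shares [0.2599 0.5137 0.3758] turn 0.0199
```

>>> play_rows:
  rows:
    - [[0.43,0.14,0.3,0,0.02],[0.43,0.14,0.3,0,0.02],[0.43,0.14,0.3,0,0.02],[0.43,0.26,0.51,0.37,0.02],[0.43,0.26,0.51,0.37,0.02],[0.43,0.26,0.51,0.37,0.02],[0.43,0.26,0.51,0.37,0.02],[0.43,0.26,0.51,0.37,0.02]]

```text
time_s: 2.1
tcp_pos: [0.4107, 0.2304, 0.1395]
eef_rot: [180.0, 0.0, 158.0]
contact_force: [1.2, 1.4, -0.8]
gripper_width: 0.0498
gripper_force: 0.0
```

>>> play_rows:
  rows:
    - [[0.43,0,0,0.06,0],[0.43,0,0,0.06,0],[0.43,0,0,0.06,0],[0.43,0,0,0.06,0],[0.43,0,0,0.06,0],[0.43,0,0,0.06,0],[0.43,0,0,0.06,0],[0.43,0,0,0.06,0]]

```text
time_s: 2.77
tcp_pos: [0.4119, 0.2292, 0.1117]
eef_rot: [179.9, 0.0, 158.0]
contact_force: [0.0, 0.1, -0.5]
gripper_width: 0.0499
gripper_force: 0.0
```

```bash
python3 - <<'E'
from h import *
go(.408,.257,.11,158)
i=r.camera_info('wrist');im=r.capture('wrist');cv2.imwrite('pics/w1.png',im[:,:,::-1])
np.save('w1.npy',i,allow_pickle=True)
E
```

```text
t 2.77 tcp [0.4119 0.2292 0.1117] rot [1.7989e+02 3.0000e-02 1.5796e+02] F [ 0.   0.1 -0.5] w 0.0499
shares [0.0281 0.0485 0.0035] turn -0.0004
```

View pics/w1.png

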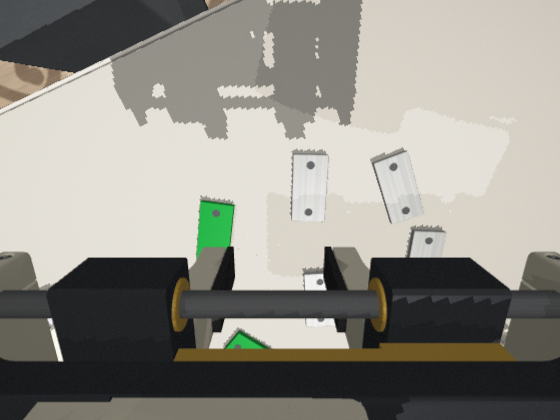

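```bash
python3 - <<'E'
from h import *
i=np.load('w1.npy',allow_pickle=True).item()
for k,p in dict(s4h=[(310.5,165),(308.5,212)],s3h=[(393.5,167),(405.5,210.5)],s2h=[(320,281),(320.5,318)],s4c=[(293,152),(328,154),(325,221),(292,219)],s3c=[(373,160),(405,151),(423,213),(393,222)]).items():
  w=ray(i,p,.006)[:,:2];d=w[-1]-w[0] if len(w)==2 else w[2]+w[3]-w[0]-w[1]
  print(k,w.mean(0).round(4),np.linalg.norm(d).round(3),np.degrees(np.arctan2(d[1],d[0])).round(1))
go(.408,.257,.03,158)
E
```

```text
s4h [0.4084 0.2604] 0.042 -22.7
s3h [0.4382 0.3335] 0.042 -1.0
s2h [0.5179 0.2311] 0.042 -19.1
s4c [0.4072 0.2608] 0.12 -22.0
s3c [0.4364 0.3332] 0.121 0.5
t 2.82 tcp [0.4118 0.2292 0.1115] rot [1.7991e+02 2.0000e-02 1.5796e+02] F [-0.3 -0.5 -0.3] w 0.0497
shares [0.028  0.0484 0.163 ] turn -0.0004
```

>>> play_rows:
  rows:
    - [[0.43,0.03,0.052,0.05,0],[0.43,0.03,0.052,0.1,0],[0.43,0.03,0.052,0.16,0],[0.43,0.03,0.052,0.19,0],[0.43,0.03,0.052,0.2,0],[0.43,0.03,0.052,0.206,0],[0.43,0.03,0.052,0.212,0],[0.43,0.03,0.052,0.212,0]]

```text
time_s: 3.48
tcp_pos: [0.4077, 0.2593, 0.0052]
eef_rot: [179.9, 0.0, 158.0]
contact_force: [0.6, -0.1, 1.1]
gripper_width: 0.0501
gripper_force: 0.0
```

```bash
python3 - <<'E'
from h import *
go(.408,.259,.002,158)
E
```

```text
t 3.48 tcp [0.4077 0.2593 0.0052] rot [1.7994e+02 2.0000e-02 1.5799e+02] F [ 0.6 -0.1  1.1] w 0.0501
shares [-0.0008 -0.0004  0.0065] turn -0.0001
```

Lower 3.5 mm and close.

>>> play_rows:
  rows:
    - [[0.43,0,0,0.004,0],[0.43,0,0,0.007,0],[0.8,0,0,0.007,0],[0.8,0,0,0.007,0],[0.8,0,0,0.007,0],[0.8,0,0,0.007,0],[0.8,0,0,0.007,0],[0.8,0,0,0.007,0]]
  squeeze: 25

```text
time_s: 4.15
tcp_pos: [0.4074, 0.2591, 0.0014]
eef_rot: [180.0, 0.0, 158.0]
contact_force: [-1.0, 0.1, 2.9]
gripper_width: 0.0292
gripper_force: 25.0
```

>>> play_rows:
  rows:
    - [[0.8,0,0,0,0],[0.8,0,0,-0.02,0],[0.8,0,0,-0.06,0],[0.8,0,0,-0.12,0],[0.8,0,0,-0.18,0],[0.8,0,0,-0.25,0],[0.8,0,0,-0.25,0],[0.8,0,0,-0.25,0]]

```text
time_s: 4.82
tcp_pos: [0.408, 0.2599, 0.128]
eef_rot: [179.7, 0.1, 158.0]
contact_force: [0.5, -0.5, -1.5]
gripper_width: 0.0291
gripper_force: 25.0
```

```bash
python3 - <<'E'
from h import *
go(.45,.0096,.13,177.7)
E
```

```text
t 4.82 tcp [0.408  0.2599 0.128 ] rot [1.7974e+02 5.0000e-02 1.5799e+02] F [ 0.5 -0.5 -1.5] w 0.0291
shares [-0.2655 -0.4327 -0.0057] turn -0.2293
```

>>> play_rows:
  rows:
    - [[0.8,-0.266,-0.433,0,-0.229],[0.8,-0.266,-0.433,0,-0.229],[0.8,-0.266,-0.433,0,-0.229],[0.8,-0.266,-0.433,0,-0.229],[0.8,-0.266,-0.433,0,-0.229],[0.8,-0.266,-0.433,0,-0.229],[0.8,-0.266,-0.433,0,-0.229],[0.8,-0.266,-0.433,0,-0.229]]

```text
time_s: 5.48
tcp_pos: [0.4483, 0.0052, 0.1246]
eef_rot: [-179.9, -0.2, 177.4]
contact_force: [-0.2, -0.4, -0.6]
gripper_width: 0.0292
gripper_force: 25.0
```

>>> play_rows:
  rows:
    - [[0.8,0,0,0,0],[0.8,0,0,0,0],[0.8,0,0,0,0],[0.8,0,0,0,0],[0.8,0,0,0,0],[0.8,0,0,0,0],[0.8,0,0,0,0],[0.8,0,0,0,0]]

```text
time_s: 6.15
tcp_pos: [0.4495, 0.0086, 0.1262]
eef_rot: [180.0, 0.0, 177.7]
contact_force: [-0.9, 0.1, -1.0]
gripper_width: 0.0293
gripper_force: 25.0
```

```bash
python3 - <<'E'
from h import *
go(.481,.0075,.06,177.7)
i=r.camera_info('wrist');im=r.capture('wrist');cv2.imwrite('pics/w2.png',im[:,:,::-1])
np.save('w2.npy',i,allow_pickle=True)
E
```

```text
t 6.15 tcp [0.4495 0.0086 0.1262] rot [180.     0.   177.71] F [-0.9  0.1 -1. ] w 0.0293
shares [-0.0631  0.0002  0.1324] turn 0.0001
```

View pics/w2.png

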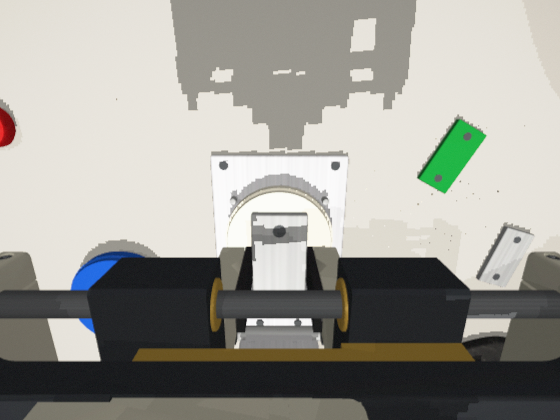

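```bash
python3 - <<'E'
from h import *
i=np.load('w2.npy',allow_pickle=True).item()
w=ray(i,[(211.5,153),(347.5,153)],.006)[:,:2];print(w.round(4),np.linalg.norm(w[1]-w[0]))
d=(w[1]-w[0]);yaw=np.arctan2(d[0],-d[1]);m=w.mean(0);print('yaw',np.degrees(yaw),'seat',m+.075*np.array([np.cos(yaw),np.sin(yaw)]))
p=ray(i,[(234,202),(325.5,202)],.016)[:,:2];print('pins',p,p.mean(0))
for z in(.02,.026): print('disc near',ray(i,[(280,187),(228,240),(332,240)],z)[:,:2].round(4).tolist())
e=ray(i,[(251,213),(308,213),(279.5,231.5)],.1262+.0046);print('shim end, hole',e.round(4).tolist())
E
```

```text
[[ 0.403  -0.0488]
 [ 0.4078  0.0722]] 0.12107060209013498
yaw 177.70973626930459 seat [0.33043015 0.0147177 ]
pins [[ 0.44623755 -0.03094341]
 [ 0.44953707  0.05144482]] [0.44788731 0.01025071]
disc near [[0.433, 0.011], [0.4814, -0.0389], [0.4852, 0.0571]]
disc near [[0.4315, 0.0111], [0.4788, -0.0377], [0.4826, 0.0561]]
shim end, hole [[0.4186, -0.0041, 0.1308], [0.4198, 0.0257, 0.1308], [0.4296, 0.0104, 0.1308]]
```

>>> play_rows:
  rows:
    - [[0.8,-0.03,0,0.02,0],[0.8,-0.063,0,0.05,0],[0.8,-0.063,0,0.09,0],[0.8,-0.063,0,0.13,0],[0.8,-0.063,0,0.15,0],[0.8,-0.063,0,0.17,0],[0.8,-0.063,0,0.185,0],[0.8,-0.063,0,0.185,0]]

```text
time_s: 6.87
tcp_pos: [0.4801, 0.0067, 0.0323]
eef_rot: [-179.9, -0.1, 177.7]
contact_force: [0.4, -1.0, -0.6]
gripper_width: 0.0293
gripper_force: 25.0
```

```bash
python3 - <<'E'
from h import *
go(.481,.0078,.0274,177.7)
E
```

```text
t 6.87 tcp [0.4801 0.0067 0.0323] rot [-1.7995e+02 -1.3000e-01  1.7766e+02] F [ 0.4 -1.  -0.6] w 0.0293
shares [-0.0017  0.0022  0.0099] turn -0.0005
```

>>> play_rows:
  rows:
    - [[0.8,-0.001,0.001,0.002,0],[0.8,-0.001,0.001,0.004,0],[0.8,-0.001,0.001,0.006,0],[0.8,-0.001,0.001,0.008,0],[0.8,-0.001,0.001,0.01,0],[0.8,-0.001,0.001,0.011,0],[0.8,-0.001,0.001,0.012,0],[0.8,-0.001,0.001,0.013,0]]

```text
time_s: 7.53
tcp_pos: [0.4815, 0.0076, 0.0273]
eef_rot: [180.0, 0.0, 177.7]
contact_force: [-2.6, 1.3, 9.4]
gripper_width: 0.0297
gripper_force: 25.0
```

>>> play_rows:
  rows:
    - [[0.8,0,0,-0.002,0],[0.8,0,0,-0.002,0],[0.45,0,0,-0.002,0],[0.45,0,0,-0.002,0],[0.45,0,0,-0.002,0],[0.45,0,0,-0.002,0],[0.45,0,0,-0.03,0],[0.45,0,0,-0.08,0]]

```text
time_s: 8.2
tcp_pos: [0.4796, 0.0069, 0.0654]
eef_rot: [-179.9, -0.3, 177.6]
contact_force: [0.9, 0.1, 1.0]
gripper_width: 0.0484
gripper_force: 0.0
```

```bash
python3 - <<'E'
from h import *
go(.45,.0076,.126,177.7);go(.4378,.3315,.12,180)
E
```

```text
t 8.2 tcp [0.4796 0.0069 0.0654] rot [-179.89   -0.29  177.65] F [0.9 0.1 1. ] w 0.0484
shares [ 0.0597 -0.0012 -0.1209] turn -0.0006
t 8.2 tcp [0.4796 0.0069 0.0654] rot [-179.89   -0.29  177.65] F [0.9 0.1 1. ] w 0.0484
shares [ 0.1107  0.645  -0.1099] turn -0.0274
```

>>> play_rows:
  rows:
    - [[0.45,0.06,0,-0.06,0],[0.45,0.06,0,-0.12,0],[0.45,0.06,0,-0.12,0],[0.45,0.06,0,-0.12,0],[0.45,0.06,0,-0.12,0],[0.45,0.06,0,-0.12,0],[0.45,0.06,0,-0.12,0],[0.45,0.06,0,-0.12,0]]

```text
time_s: 8.87
tcp_pos: [0.4511, 0.0085, 0.1263]
eef_rot: [-179.9, -0.1, 177.7]
contact_force: [0.5, 0.2, 0.5]
gripper_width: 0.0483
gripper_force: 0.0
```

```bash
python3 - <<'E'
from h import *
i=r.camera_info('wrist');im=r.capture('wrist');cv2.imwrite('pics/w3.png',im[130:430,150:400,::-1].repeat(2,0).repeat(2,1))
np.save('w3.npy',i,allow_pickle=True)
go(.518,.229,.14,160.8)
E
```

```text
t 8.92 tcp [0.4512 0.0086 0.1264] rot [-1.7995e+02 -9.0000e-02  1.7767e+02] F [-0.3  0.1 -0.6] w 0.0483
shares [-0.1155  0.4459 -0.0278] turn 0.1963
```

View pics/w3.png

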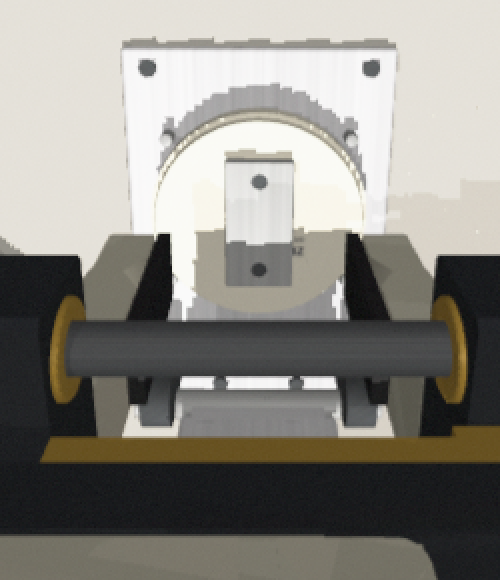

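>>> play_rows:
  rows:
    - [[0.43,0,0.1,-0.03,0],[0.43,-0.06,0.25,-0.03,0.1],[0.43,-0.116,0.448,-0.028,0.196],[0.43,-0.116,0.448,-0.028,0.196],[0.43,-0.116,0.448,-0.028,0.196],[0.43,-0.116,0.448,-0.028,0.196],[0.43,-0.116,0.448,-0.028,0.196],[0.43,-0.116,0.448,-0.028,0.196]]

```text
time_s: 9.58
tcp_pos: [0.5184, 0.2314, 0.1398]
eef_rot: [-179.9, -0.1, 160.9]
contact_force: [-0.4, -1.2, -0.1]
gripper_width: 0.0498
gripper_force: 0.0
```

```bash
python3 - <<'E'
from h import *
i=np.load('w3.npy',allow_pickle=True).item()
print('shim A',ray(i,[(280,221),(279.5,265)],.032)[:,:2].round(4).tolist(), 'base edge', ray(i,[(211,153),(348,153)],.006)[:,:2].mean(0))
go(.518,.230,.006,160.8)
E
```

```text
shim A [[0.4617, 0.0097], [0.504, 0.0076]] base edge [0.40679357 0.01152051]
t 9.58 tcp [0.5184 0.2314 0.1398] rot [-1.7989e+02 -6.0000e-02  1.6092e+02] F [-0.4 -1.2 -0.1] w 0.0498
shares [-0.0004 -0.0023  0.2676] turn 0.0014
```

>>> play_rows:
  rows:
    - [[0.43,0,-0.002,0.06,0],[0.43,0,-0.002,0.12,0],[0.43,0,-0.002,0.18,0],[0.43,0,-0.002,0.23,0],[0.43,0,-0.002,0.25,0],[0.43,0,-0.002,0.26,0],[0.43,0,-0.002,0.266,0],[0.43,0,-0.002,0.268,0]]

```text
time_s: 10.25
tcp_pos: [0.5187, 0.2294, 0.0079]
eef_rot: [180.0, 0.0, 160.8]
contact_force: [0.1, -0.1, 0.1]
gripper_width: 0.05
gripper_force: 0.0
```

```bash
python3 - <<'E'
from h import *
go(.518,.230,.0017,160.8)
E
```

```text
t 10.25 tcp [0.5187 0.2294 0.0079] rot [1.7996e+02 4.0000e-02 1.6082e+02] F [ 0.1 -0.1  0.1] w 0.05
shares [0.0018 0.0007 0.0123] turn 0.0003
```

>>> play_rows:
  rows:
    - [[0.43,0.001,0,0.005,0],[0.43,0.001,0,0.009,0],[0.43,0.001,0,0.009,0],[0.8,0.001,0,0.009,0],[0.8,0.001,0,0.009,0],[0.8,0.001,0,0.009,0],[0.8,0.001,0,0.009,0],[0.8,0.001,0,0.009,0]]
  squeeze: 25

```text
time_s: 10.92
tcp_pos: [0.5179, 0.2296, 0.0029]
eef_rot: [180.0, 0.0, 160.8]
contact_force: [-1.7, -0.2, 1.8]
gripper_width: 0.029
gripper_force: 25.0
```

>>> play_rows:
  rows:
    - [[0.8,0,0,0,0],[0.8,0,0,-0.02,0],[0.8,0,0,-0.06,0],[0.8,0,0,-0.12,0],[0.8,0,0,-0.18,0],[0.8,0,0,-0.27,0],[0.8,0,0,-0.27,0],[0.8,0,0,-0.27,0]]

```text
time_s: 11.58
tcp_pos: [0.5192, 0.2306, 0.1416]
eef_rot: [179.7, 0.2, 160.8]
contact_force: [0.2, 0.7, -1.8]
gripper_width: 0.029
gripper_force: 25.0
```

```bash
python3 - <<'E'
from h import *
go(.45,.0085,.126,177.7)
E
```

```text
t 11.58 tcp [0.5192 0.2306 0.1416] rot [179.67   0.2  160.85] F [ 0.2  0.7 -1.8] w 0.029
shares [-0.0149 -0.4653  0.0287] turn -0.1961
```

>>> play_rows:
  rows:
    - [[0.8,0.04,-0.1,0,-0.05],[0.8,0.04,-0.2,0,-0.1],[0.8,-0.015,-0.465,0,-0.196],[0.8,-0.015,-0.465,0,-0.196],[0.8,-0.015,-0.465,0,-0.196],[0.8,-0.015,-0.465,0,-0.196],[0.8,-0.015,-0.465,0.03,-0.196],[0.8,-0.015,-0.465,0.03,-0.196]]

```text
time_s: 12.25
tcp_pos: [0.4462, 0.0053, 0.1207]
eef_rot: [-180.0, -0.2, 177.5]
contact_force: [-1.0, 1.0, -1.2]
gripper_width: 0.0294
gripper_force: 25.0
```

>>> play_rows:
  rows:
    - [[0.8,0,0,0,0],[0.8,0,0,0,0],[0.8,0,0,0,0],[0.8,0,0,0,0],[0.8,0,0,0,0],[0.8,0,0,0,0],[0.8,0,0,0,0],[0.8,0,0,0,0]]

```text
time_s: 12.92
tcp_pos: [0.4485, 0.0076, 0.1227]
eef_rot: [180.0, 0.0, 177.7]
contact_force: [0.0, -0.5, 0.3]
gripper_width: 0.0294
gripper_force: 25.0
```

```bash
python3 - <<'E'
from h import *
i=r.camera_info('wrist');im=r.capture('wrist');cv2.imwrite('pics/w4.png',im[130:430,150:400,::-1].repeat(2,0).repeat(2,1))
np.save('w4.npy',i,allow_pickle=True)
go(.482,.0077,.06,177.7)
E
```

```text
t 12.97 tcp [0.4485 0.0075 0.1227] rot [180.     0.   177.69] F [ 0.2  0.  -1. ] w 0.0291
shares [-0.067   0.0031  0.1254] turn -0.0001
```

View pics/w4.png

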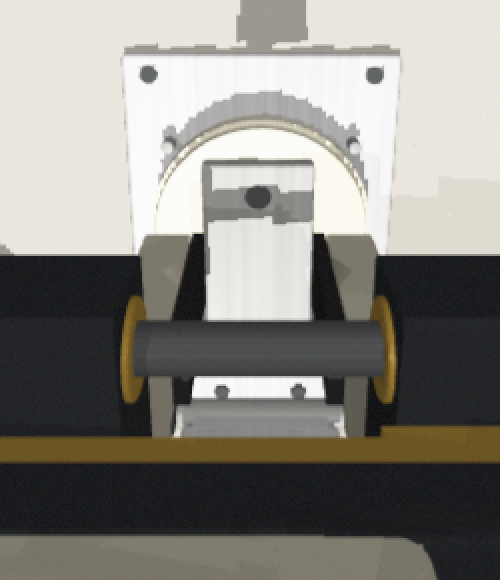

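>>> play_rows:
  rows:
    - [[0.8,-0.03,0.001,0.02,0],[0.8,-0.067,0.002,0.05,0],[0.8,-0.067,0.002,0.09,0],[0.8,-0.067,0.002,0.12,0],[0.8,-0.067,0.002,0.14,0],[0.8,-0.067,0.002,0.155,0],[0.8,-0.067,0.002,0.165,0],[0.8,-0.067,0.002,0.165,0]]

```text
time_s: 13.63
tcp_pos: [0.4816, 0.0069, 0.0394]
eef_rot: [-180.0, -0.1, 177.7]
contact_force: [-0.8, -0.2, -0.7]
gripper_width: 0.0293
gripper_force: 25.0
```

>>> play_rows:
  rows:
    - [[0.8,0,0,0.002,0],[0.8,0,0,0.004,0],[0.8,0,0,0.006,0],[0.8,0,0,0.008,0],[0.8,0,0,0.01,0],[0.8,0,0,0.011,0],[0.8,0,0,0.012,0],[0.8,0,0,0.013,0]]

```text
time_s: 14.3
tcp_pos: [0.4821, 0.0071, 0.0347]
eef_rot: [-180.0, 0.0, 177.7]
contact_force: [-7.5, 2.1, 20.1]
gripper_width: 0.0289
gripper_force: 25.0
```

>>> play_rows:
  rows:
    - [[0.8,0,0,-0.004,0],[0.8,0,0,-0.004,0],[0.45,0,0,-0.004,0],[0.45,0,0,-0.004,0],[0.45,0,0,-0.004,0],[0.45,0,0,-0.004,0],[0.45,0,0,-0.03,0],[0.45,0,0,-0.08,0]]

```text
time_s: 14.97
tcp_pos: [0.48, 0.0063, 0.0717]
eef_rot: [-179.9, -0.3, 177.6]
contact_force: [1.2, -0.4, 0.2]
gripper_width: 0.048
gripper_force: 0.0
```

>>> play_rows:
  rows:
    - [[0.45,0.06,0,-0.06,0],[0.45,0.06,0,-0.13,0],[0.45,0.06,0,-0.13,0],[0.45,0.06,0,-0.13,0],[0.45,0.06,0,-0.13,0],[0.45,0.06,0,-0.13,0],[0.45,0.06,0,-0.13,0],[0.45,0.06,0,-0.13,0]]

```text
time_s: 15.63
tcp_pos: [0.4516, 0.008, 0.1376]
eef_rot: [-179.9, -0.1, 177.7]
contact_force: [-0.3, -0.1, 0.6]
gripper_width: 0.0481
gripper_force: 0.0
```

```bash
python3 - <<'E'
from h import *
a=r.capture('wrist')[130:430,150:400,::-1];go(.4,.0085,.3,177.7)
b=r.capture('side')[110:260,180:340,::-1]
cv2.imwrite('pics/w5.png',np.hstack([cv2.resize(a,(417,500)),cv2.resize(b,(380,500))[:, :] if 0 else cv2.copyMakeBorder(cv2.resize(b,(380,356)),0,144,0,0,0)]))
E
```

```text
t 15.68 tcp [0.4517 0.0081 0.1378] rot [-1.7995e+02 -1.0000e-01  1.7767e+02] F [ 0.3 -0.7 -0.3] w 0.0484
shares [ 0.1039 -0.0036 -0.3242] turn -0.0004
```

View pics/w5.png

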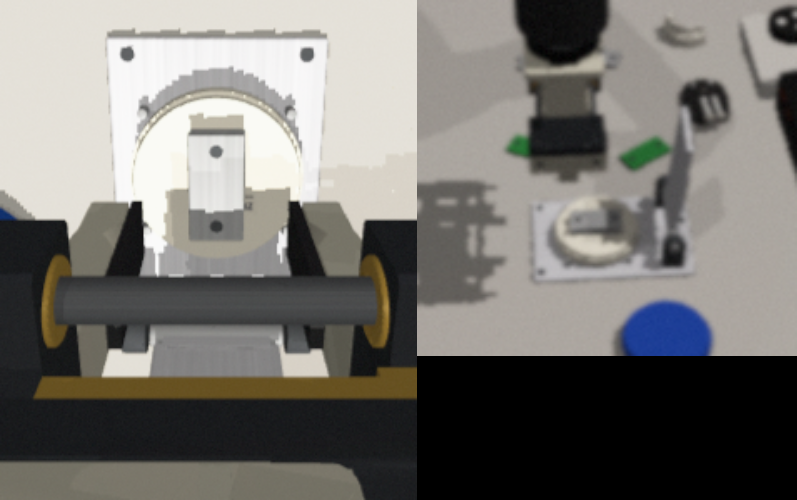

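```bash
python3 - <<'E'
from h import *
C=lambda p:np.array(p,float)/3.8+[110-.37,145-.37]
for z in(.172,.176): print(ray('top',C([(586,133),(704,140),(584,147),(703,153)]),z)[:,:2].round(4).tolist())
i=r.camera_info('side');
# side view plate top corners in crop picture (display scale 380/160)
D=lambda p:(np.array(p,float)-[417,0])/2.375+[180,110]
for z in(.172,.178): print('side',ray('side',D([(686,108),(690,130)]),z)[:,:2].round(4).tolist())
go(.47,.0085,.26,177.7);go(.64,.0017,.26,177.7);go(.64,.0017,.16,177.7)
E
```

```text
[[0.587, 0.0351], [0.5842, -0.0323], [0.579, 0.0361], [0.5767, -0.0318]]
[[0.5865, 0.0349], [0.5837, -0.0322], [0.5785, 0.0358], [0.5763, -0.0318]]
side [[0.5865, 0.0359], [0.5858, 0.0008]]
side [[0.5853, 0.0294], [0.5847, -0.0055]]
t 15.73 tcp [0.4518 0.0081 0.1379] rot [-1.7996e+02 -8.0000e-02  1.7767e+02] F [ 0.9 -0.2 -0.7] w 0.048
shares [-0.036   0.0021 -0.2442] turn -0.0004
t 15.73 tcp [0.4518 0.0081 0.1379] rot [-1.7996e+02 -8.0000e-02  1.7767e+02] F [ 0.9 -0.2 -0.7] w 0.048
shares [-0.3763  0.0024 -0.2447] turn -0.0004
t 15.73 tcp [0.4518 0.0081 0.1379] rot [-1.7996e+02 -8.0000e-02  1.7767e+02] F [ 0.9 -0.2 -0.7] w 0.048
shares [-0.3766  0.0025 -0.0447] turn -0.0004
```

>>> play_rows:
  rows:
    - [[1,0,0,-0.08,0],[1,0,0,-0.16,0],[1,0,0,-0.245,0],[1,-0.08,0.001,-0.245,0],[1,-0.16,0.001,-0.245,0],[1,-0.24,0.002,-0.245,0],[1,-0.32,0.002,-0.245,0],[1,-0.376,0.002,-0.245,0]]
  squeeze: 25

```text
time_s: 16.4
tcp_pos: [0.6427, 0.0012, 0.2599]
eef_rot: [-180.0, -0.1, 177.7]
contact_force: [0.1, 1.2, 0.2]
gripper_width: 0.0023
gripper_force: 0.0
```

>>> play_rows:
  rows:
    - [[1,0,0,0,0],[1,0,0,0,0],[1,0,0,0,0],[1,0,0,0.04,0],[1,0,0,0.08,0],[1,0,0,0.12,0],[1,0,0,0.16,0],[1,0,0,0.16,0]]

```text
time_s: 17.07
tcp_pos: [0.6367, 0.0016, 0.1778]
eef_rot: [-180.0, -0.3, 177.7]
contact_force: [-0.7, -0.1, -0.9]
gripper_width: 0.0006
gripper_force: 0.0
```

```bash
python3 - <<'E'
from h import *
go(.64,.0017,.16,177.7)
E
```

```text
t 17.07 tcp [0.6367 0.0016 0.1778] rot [-179.97   -0.31  177.66] F [-0.7 -0.1 -0.9] w 0.0006
shares [-0.0069  0.0005  0.0355] turn -0.0004
```

```bash
python3 - <<'E'
import numpy as np
for th in np.arange(1.75,-.01,-.0972):
    e=.118*np.array([-np.cos(th),np.sin(th)])+.006*np.array([np.sin(th),np.cos(th)])
    x=.5755+e[0];z=.042+e[1];print(round(th,2),round(x,4),round(z,4),'sh',round((.64-x)/.5,3),round((.1779-z)/.5,3))
E
```

```text
1.75 0.6024 0.157 sh 0.075 0.042
1.65 0.5911 0.1591 sh 0.098 0.038
1.56 0.5797 0.1601 sh 0.121 0.036
1.46 0.5682 0.1599 sh 0.144 0.036
1.36 0.5568 0.1587 sh 0.166 0.038
1.26 0.5456 0.1563 sh 0.189 0.043
1.17 0.5346 0.1529 sh 0.211 0.05
1.07 0.5241 0.1484 sh 0.232 0.059
0.97 0.514 0.1429 sh 0.252 0.07
0.88 0.5045 0.1364 sh 0.271 0.083
0.78 0.4957 0.1291 sh 0.289 0.098
0.68 0.4876 0.1209 sh 0.305 0.114
0.58 0.4803 0.112 sh 0.319 0.132
0.49 0.474 0.1025 sh 0.332 0.151
0.39 0.4686 0.0923 sh 0.343 0.171
0.29 0.4642 0.0817 sh 0.352 0.192
0.19 0.4609 0.0707 sh 0.358 0.214
0.1 0.4586 0.0595 sh 0.363 0.237
0.0 0.4575 0.048 sh 0.365 0.26
```

>>> play_rows:
  rows:
    - [[1,0.02,0.0,0.03,0],[1,0.05,0.0,0.04,0],[1,0.075,0.0,0.042,0],[1,0.098,0,0.038,0],[1,0.121,0,0.036,0],[1,0.144,0,0.036,0],[1,0.166,0,0.038,0],[1,0.189,0,0.043,0]]

```text
time_s: 17.73
tcp_pos: [0.5453, 0.0057, 0.1609]
eef_rot: [180.0, 0.1, 177.7]
contact_force: [0.6, 0.4, 1.0]
gripper_width: 0.0003
gripper_force: 0.9
```

```bash
python3 - <<'E'
from h import *
go(.5456,.005,.1563,177.7)
cv2.imwrite('pics/s6.png',cv2.resize(r.capture('side')[80:260,180:360,::-1],(600,600)))
E
```

```text
t 17.73 tcp [0.5453 0.0057 0.1609] rot [1.7996e+02 1.4000e-01 1.7769e+02] F [0.6 0.4 1. ] w 0.0003
shares [-0.0007 -0.0014  0.0092] turn -0.0001
```

View pics/s6.png

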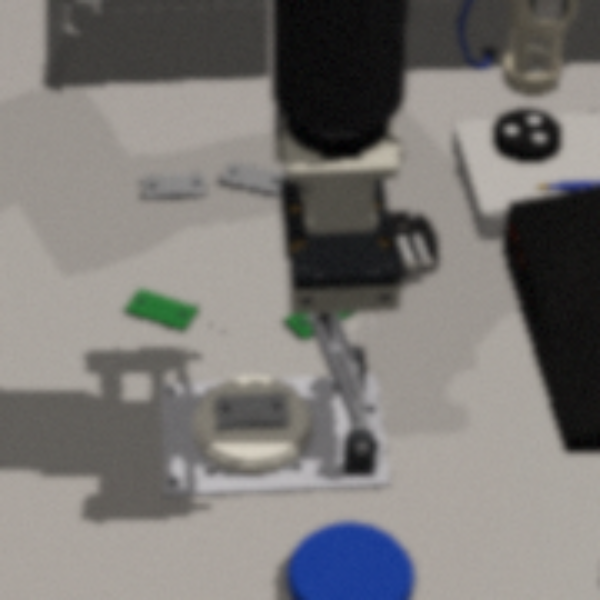

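>>> play_rows:
  rows:
    - [[1,0.021,0.0,0.013,0],[1,0.042,0.0,0.022,0],[1,0.063,0.0,0.033,0],[1,0.082,0,0.046,0],[1,0.099,0,0.061,0],[1,0.115,0,0.077,0],[1,0.13,0,0.095,0],[1,0.143,0,0.114,0]]

```text
time_s: 18.45
tcp_pos: [0.474, 0.0086, 0.1031]
eef_rot: [180.0, 0.1, 177.7]
contact_force: [1.1, 0.5, -0.1]
gripper_width: 0.0005
gripper_force: 0.6
```

```bash
python3 - <<'E'
from h import *
go(.474,.0085,.1025,177.7);go(.4575,.0085,.05,177.7)
E
```

```text
t 18.45 tcp [0.474  0.0086 0.1031] rot [1.7996e+02 9.0000e-02 1.7770e+02] F [ 1.1  0.5 -0.1] w 0.0005
shares [ 0.     -0.0002  0.0011] turn -0.0
t 18.45 tcp [0.474  0.0086 0.1031] rot [1.7996e+02 9.0000e-02 1.7770e+02] F [ 1.1  0.5 -0.1] w 0.0005
shares [ 0.0332 -0.0016  0.1061] turn -0.0
```

>>> play_rows:
  rows:
    - [[1,0.011,0.0,0.021,0],[1,0.02,0.0,0.042,0],[1,0.026,0.0,0.06,0],[1,0.029,0,0.075,0],[1,0.031,0,0.088,0],[1,0.032,0,0.096,0],[1,0.033,0,0.101,0],[1,0.033,0,0.103,0]]

```text
time_s: 19.12
tcp_pos: [0.4574, 0.009, 0.0509]
eef_rot: [-180.0, -0.0, 177.7]
contact_force: [-1.7, 0.7, 0.7]
gripper_width: 0.0004
gripper_force: 0.5
```

>>> play_rows:
  rows:
    - [[1,0,0.0,0.001,0],[1,0,0.0,0.002,0],[1,0,0.0,0.003,0],[1,0,0,0.004,0],[1,0,0,0.005,0],[1,0,0,0.006,0],[1,0,0,0.006,0],[1,0,0,0.006,0]]

```text
time_s: 19.78
tcp_pos: [0.4575, 0.009, 0.0483]
eef_rot: [-180.0, 0.0, 177.7]
contact_force: [-1.6, -1.0, 3.8]
gripper_width: 0.001
gripper_force: 1.7
```

>>> play_rows:
  rows:
    - [[1,0,0.0,0.001,0],[1,0,0.0,0.002,0],[1,0,0.0,0.003,0],[1,0,0,0.004,0],[1,0,0,0.004,0],[1,0,0,0.004,0],[1,0,0,0.004,0],[1,0,0,0.004,0]]

```text
time_s: 20.45
tcp_pos: [0.4577, 0.009, 0.0481]
eef_rot: [-180.0, 0.0, 177.7]
contact_force: [-11.5, 2.2, 30.2]
gripper_width: 0.0003
gripper_force: 15.1
```

```bash
python3 - <<'E'
from h import *
go(.4575,.009,.048,177.7)
a=r.capture('top')[145:275,110:320,::-1];b=r.capture('side')[110:260,180:390,::-1]
go(.4575,.009,.048,177.7)
cv2.imwrite('pics/f7.png',np.vstack([cv2.resize(a,(485,300),interpolation=2),cv2.resize(b,(485,300),interpolation=2)]))
E
```

```text
t 20.45 tcp [0.4577 0.009  0.0481] rot [-1.7999e+02  4.0000e-02  1.7773e+02] F [-11.5   2.2  30.2] w 0.0003
shares [0.0004 0.     0.0001] turn 0.0003
t 20.55 tcp [0.4577 0.009  0.0481] rot [-1.7999e+02  4.0000e-02  1.7773e+02] F [-11.    1.1  31. ] w 0.0002
shares [0.0003 0.     0.0001] turn 0.0003
```

View pics/f7.png

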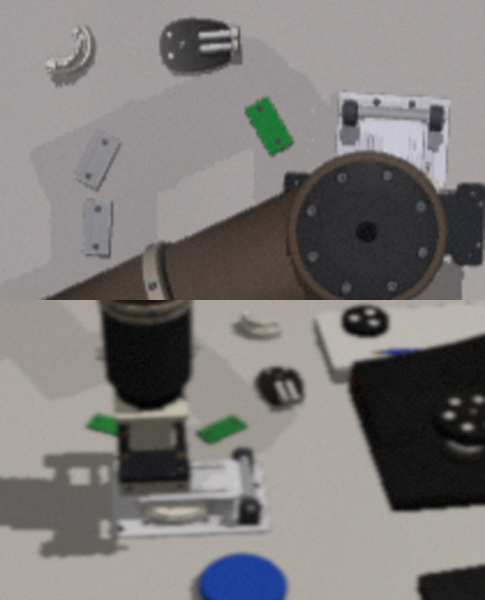

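>>> play_rows:
  rows:
    - [[1,0,0.0,-0.0015,0],[1,0,0.0,-0.0015,0],[1,0,0.0,-0.0015,0],[1,0,0,-0.0015,0],[1,0,0,-0.0015,0],[1,0,0,-0.0015,0],[1,0,0,-0.0015,0],[1,0,0,-0.0015,0]]

```text
time_s: 21.22
tcp_pos: [0.4576, 0.009, 0.0482]
eef_rot: [-180.0, 0.0, 177.7]
contact_force: [-8.0, 0.4, 20.6]
gripper_width: 0.0002
gripper_force: 10.2
```

```bash
python3 - <<'E'
from h import *
print(r.close_job())
E
```

```text
the job is handed in; nothing more can be done
None
```

I stacked two shims on the thick (20 mm) blank, folded the clamp plate down to rest level on the stack, and handed the job in at 21 s with the gripper still pressing at about 20 N; the hand-in gave no verdict.

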